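# Register the specimen stage, then hold its index plunger out

## Task

Take the stylus out of its stand and touch its tip down on the top of the round datum pad of the specimen stage, resting it there for a moment, then likewise on the square pad, and put the stylus back in its stand, fully home. Then grip the stage's index plunger by its knob, pull it fully back against its spring so that the pin is clear of its seat hole, and finish there: the program ends while still holding the plunger pulled back. Leave the other things on the bench where they are.

Things in the scene. Friction and masses are not known exactly. Their poses are not given: they have to be found in the camera images.
- stage: low specimen stage standing fixed on the bench: white base 160 (its x) x 155 (its y) mm with a black top plate whose face is 38 mm up. Origin on the bench under the middle; its z is up. On its -y side an aluminium bracket (44 mm wide, 76 mm high, outer face at y = -85) carries the index plunger, whose knob sticks out over the bench beyond it with open space below. A 34 mm wide, 72 mm high aluminium lug stands on the top plate at y = -48 to -36 and has the 10 mm seat hole
- plunger (a joint): index plunger, a horizontal slide 55 mm above the bench; m pulled out: 0 = seated (pin 10 mm deep in the lug's hole), 0.018 = fully back against its stop. Pull it straight along the stage's -y direction; a spring pulls it back in with about 3.6 N at 0 rising to 9 N at 0.018, and it snaps home if let go
- plunger_neck (a point): middle of the black plunger knob's neck, on its axis (119 mm from the stage's origin along -y when seated, 55 mm up); moves with the plunger. The neck is a horizontal round bar 18 mm diameter, 37 mm long between the 22 mm barrel nut on the bracket side and a 34 mm diameter, 6 mm thick flange at the outer end. Axes as the stage's: take it from above with the fingers on the stage's -x and +x sides. The plunger's outer end is 24 mm beyond this point
- plunger_tip (a point): free end of the plunger's 8 mm steel pin, on the axis
- seat_hole (a point): mouth of the seat hole in the lug, on its bracket side, 55 mm above the bench; fixed to the stage
- round_top (a point): centre of the flat top of the ROUND steel datum pad (22 mm diameter, 16 mm high, standing rigidly on the black plate: top 54 mm above the bench)
- square_top (a point): centre of the flat top of the SQUARE steel datum pad (22 x 22 mm, 28 mm high, standing rigidly on the black plate: top 66 mm above the bench). Which pad is on which end of the plate varies
- stylus_grip (a point): middle of the stylus's aluminium grip, on its axis, 90 mm above its tip. The stylus is a loose straight round pen 120 mm long, about 60 g, upright in its stand at the start: the upper 60 mm is the grip, 16 mm diameter; below it a 10 mm steel shank narrows over the last 12 mm to a 5 mm flat tip; z along the stylus, towards the grip end
- stylus_centre (a point): middle of the stylus's length, on its axis, 60 mm above the tip
- stylus_tip (a point): the stylus's tip, bottom end
- stand_mouth (a point): centre of the stand's hole at its top face, 50 mm above the bench. The stand is a grey block 62 x 62 x 50 mm fixed to the bench, with one vertical 13 mm hole, chamfered at the mouth
- stand_seat (a point): floor of that hole, 42 mm below the mouth, 8 mm above the bench; the tip of the stored stylus stands here, so its grip rises from 68 to 128 mm above the bench
- objective: bystander: a loose steel objective lens, 28 mm diameter, 42 mm high, standing beside the plunger on the stage's -x side; origin at its foot
- eyepiece: bystander: a loose black eyepiece, 32 mm diameter, 46 mm high, standing beside the plunger on the stage's +x side; origin at its foot
- dropper: bystander: amber dropper bottle, 30 mm diameter, 68 mm high, standing close by the stylus stand; origin at its foot
- slide_box: bystander: wooden-lidded slide box 100 x 82 x 33 mm to the right of the stage (-y); origin under its centre
- dish: bystander: clear shallow dish, 90 mm diameter, 16 mm high, beyond the stage; origin at its foot
- jar: bystander: glass jar with white cap, 60 mm diameter, 75 mm high, at the back; origin at its foot
- stylus: the whole stylus; origin at its tip
- datum_round: the round datum pad; origin at its foot on the plate
- datum_square: the square datum pad; origin at its foot on the plate
Mind the look-alikes: they are no part of the job. What is meant by the stylus is not yellow, and is the smaller of those in its own colour. Leave any blue look-alike of the stage alone.

How it is judged (in metres and radians):
On the way, in this order (a step that is already met when the one before it is completed fails the run):
1. the held stylus's tip rests on the round datum pad (contact force between stylus and datum_round above 0.3 N and distance between stylus_tip and round_top below 0.014 m and contact force between the fingers and stylus above 0.5 N), for 0.1 s.
2. then the held stylus's tip rests on the square datum pad (contact force between stylus and datum_square above 0.3 N and distance between stylus_tip and square_top below 0.014 m and contact force between the fingers and stylus above 0.5 N), for 0.1 s.
3. the stylus stands home in its stand, let go (distance between stylus_tip and stand_seat below 0.008 m and angle between stylus_tip's own z axis and vertical below 0.15 rad and contact force between the fingers and stylus below 0.05 N), for 0.2 s.
4. the gripper holds the plunger fully back (value of joint plunger above 0.014 m and contact force between the fingers and plunger above 1 N), for 0.2 s.
At the end, for the whole second after the job is handed in: Fingers hold the plunger at least 14 mm out of its 18 mm travel, bearing on it with over 1 N, through the last second; the stylus stands released in its stand, tip within 8 mm of the centre of the hole's floor, within 0.15 rad of upright (all of step 3 and all of step 4); the arm keeps its last pose, push and grip.
It fails at once if a bystander is displaced by more than 30 mm (distance of any of objective, eyepiece, dropper, slide_box, dish, jar from where it was at the start of the episode above 0.03 m).
It also fails if it takes over 64 s, if anything falls off the work surface, if the arm or the gripper's body presses on something with over 40 N, if the wrist force passes 120 N, or if a joint passes its speed limit or range.

## Robot

A 6-joint arm with a two-finger parallel gripper is mounted at the origin on the work surface. World frame = base frame: x ahead of the robot, y to its left, z up, the work surface at z = 0. Lengths are in m, angles in degrees, forces in N, time in s.
With the tool pointing down it reaches from about 0.3 to 0.75 m from the base axis. Payload 8.5 kg.
Tool frame: the origin (TCP) lies midway between the tips of the shut fingers; the grasp point (between the pads) lies 19 mm behind it; z points along the fingers, y is the direction in which the jaws open and shut (so a half turn about z gives the same grasp; the last joint's range is limited). The gripper opens to 85 mm and grips with 20 to 120 N. Pads are 22 mm wide; open, the fingers measure 114 mm over their backs; the gripper's body (76 mm by 85 mm) begins 54 mm behind the grasp point. The pads swing forward as they close: fully open they stand 13 mm farther back than shut.
Start: joints at [62.378, 21.807, 74.336, -0, 83.858, -12.336], TCP at [0.145, 0.531, 0.231] pointing down, gripper open.
Joint ranges: [-178.18, 178.18], [-50.72, 133.34], [12.68, 142.11], [-81.47, 261.47], [9.98, 163.14], [-165.26, 165.26]. Speed limits (degrees/s): [136.94, 136.94, 180, 180, 180, 180].

## Interface

Orientations are given as a 3x3 rotation matrix whose columns are the frame's x, y, z axes.
In Python, from rig import env, eyes, close_job gives the robot as it stands.
- The arm moves only by the tool jog_arm, never from a script. Its argument "deltas" is one flat list of numbers, 7 for each row, row after row: the shift along the tool's x, y, z in units of 0.75 m (1.0 is 0.75 m), then the turn, a rotation vector about the tool's x, y, z in units of 180 degrees (1.0 is 180 degrees), then the gripper command: -1 is fully open, 1 is shut, values between are in proportion. In form: [dx, dy, dz, ax, ay, az, fingers, dx, dy, dz, ax, ay, az, fingers, ...]. A call has 1 to 12 rows; each row is the pose to reach, as a shift and turn from the pose commanded when the call began, along the tool's axes at that moment, turning the shorter way round; what a row does not reach only later rows make up. A row lasts 1/12 s, in which the tool goes at most 41.7 mm and 7.16 degrees, less where a joint would pass 70% of its speed; a pose out of reach is approached as far as the arm can. A call with a number of a shift or a turn outside -1 to 1 is refused whole. A call with a gripper value outside its range is refused whole. The fingers move at their own pace and stop on an object; "grip_force" is the grip in N (left out, the last holds). Time passes only in rows, so rows that repeat a pose let the fingers close. It gives the time, the measured TCP pose, the force and the opening at its end, in the units of the state.
- env.observe(): the state, without advancing time (a new reading comes with each control period).
- eyes.get_image(name): name is "scene" or "top" or "wrist"; returns the picture (480x640x3 uint8, red, green, blue); there is no depth.
- eyes.camera_params(name): a dict with "intrinsics" (3x3 intrinsics, pixels), "R" (3x3) and "t" (3): a world point X has camera coordinates R X + t; the wrist camera has in their place "mount" (4x4, takes a point from camera to tool coordinates, whose origin is the TCP and whose axes are the flange's). Camera axes: x right, y down, z forward; pixel columns grow to the right and rows downward; lengths in m; the calibration is good to about 2 mm. The wrist camera is an equidistant fisheye: a pixel r from the principal point sees the ray r / f radians off the axis. A picture is of the moment at which its call begins: read the wrist's pose just before it. camera_params takes no time and is no camera call.
- close_job(): hands the job in, once; it reports no verdict.
The state is a dict: "time_s": time; "q": joint angles; "qvel": joint speeds; "joint_efforts": joint torques, N m; "position": TCP position; "tool_rot": TCP orientation; "ft_force": force on the tool from outside, world axes, zero at the start; "wrist_torque": the same for the moment, N m; "grip_width": finger opening in m.
Only numpy, scipy, OpenCV 4.12 (cv2) and the standard library are available. Lean on these libraries where they do the work, as an engineer would, in place of code of your own. Each camera call takes 0.05 s, during which the arm holds its last target.

## Working session

There is one attempt and no reset: what is moved stays moved. The work goes in short steps, Python scripts to look and compute and a tool call to move; the robot and the scene stay as the last step left them, time stands still between calls to the robot, and variables do not carry over. Pictures are saved under pics/ and viewed, and the job is handed in when it is done.

Besides the shell and the picture viewer there is one more tool, called after "Request:" by a JSON object that holds its "op" and its "data". jog_arm: Moves the arm, as the interface text tells. Its arguments: {"type":"object","properties":{"deltas":{"type":"array"},"grip_force":{"type":"number"}},"required":["deltas"]}

```bash
ls; mkdir -p pics; python3 - <<'E'
from rig import env, eyes
import cv2, numpy as np
np.set_printoptions(precision=4,suppress=True)
s=env.observe(); print(s)
for n in ["scene","top","wrist"]:
    im=eyes.get_image(n); cv2.imwrite(f"pics/{n}0.png",im[:,:,::-1])
    print(n,{k:np.array(v) if not isinstance(v,str) else v for k,v in eyes.camera_params(n).items()})
E
```

```text
pics
{'time_s': 0.0, 'q': array([ 62.3775,  21.8415,  74.3847,   0.0007,  83.8575, -12.336 ]), 'qvel': array([ 0.0267, -0.01  ,  0.071 ,  0.023 , -0.1419, -0.0332]), 'joint_efforts': array([ -0.0009, -44.8462, -23.1274,  -0.0003,   0.0048,  -0.    ]), 'position': array([0.1449, 0.5303, 0.2307]), 'tool_rot': array([[-0.9646,  0.2636, -0.0007],
       [ 0.2636,  0.9646, -0.0013],
       [ 0.0003, -0.0014, -1.    ]]), 'ft_force': array([ 0.8668, -0.3944,  0.7905]), 'wrist_torque': array([-0.013 ,  0.0005, -0.0241]), 'grip_width': 0.085141870496142}
scene {'intrinsics': array([[598.3874,   0.    , 319.2229],
       [  0.    , 598.3874, 245.9545],
       [  0.    ,   0.    ,   1.    ]]), 'R': array([[ 0.3298,  0.9439, -0.0175],
       [ 0.491 , -0.1873, -0.8508],
       [-0.8064,  0.272 , -0.5252]]), 't': array([-0.1536, -0.1991,  1.6985])}
top {'intrinsics': array([[464.9202,   0.    , 320.7692],
       [  0.    , 464.9202, 235.9547],
       [  0.    ,   0.    ,   1.    ]]), 'R': array([[ 0.073 , -0.9973, -0.0024],
       [-0.9764, -0.071 , -0.2038],
       [ 0.2031,  0.0172, -0.979 ]]), 't': array([-0.0471,  0.553 ,  1.0162])}
wrist {'intrinsics': array([[371.6483,   0.    , 316.0532],
       [  0.    , 371.6483, 237.3943],
       [  0.    ,   0.    ,   1.    ]]), 'mount': array([[-0.0009, -0.9493, -0.3143,  0.0811],
       [ 1.    , -0.0009, -0.0003, -0.0002],
       [ 0.    , -0.3143,  0.9493, -0.1429],
       [ 0.    ,  0.    ,  0.    ,  1.    ]])}
```

View pics/scene0.png

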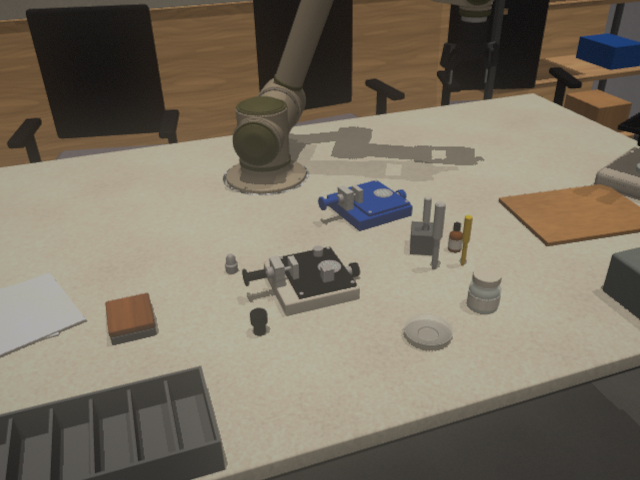

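View pics/top0.png

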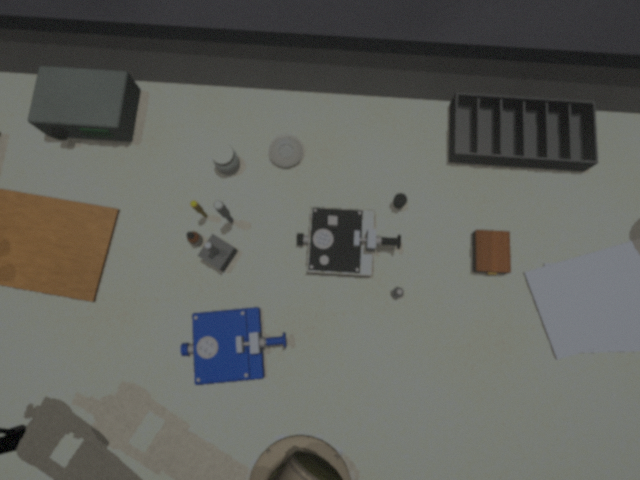

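View pics/wrist0.png

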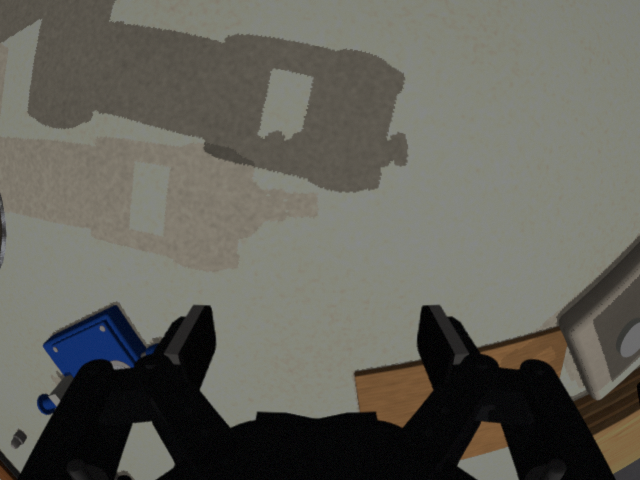

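```bash
python3 - <<'E'
import cv2, numpy as np
a=cv2.imread("pics/scene0.png");b=cv2.imread("pics/top0.png")
f=lambda im,x0,y0,x1,y1,k:cv2.resize(im[y0:y1,x0:x1],None,fx=k,fy=k,interpolation=cv2.INTER_CUBIC)
cv2.imwrite("pics/zs1.png",f(a,390,180,500,320,4.2))
cv2.imwrite("pics/zs2.png",f(a,220,220,380,340,5))
cv2.imwrite("pics/zt1.png",f(b,170,180,270,280,6))
cv2.imwrite("pics/zt2.png",f(b,290,180,420,310,4.6))
E
```

```text
(no output)
```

View pics/zs1.png

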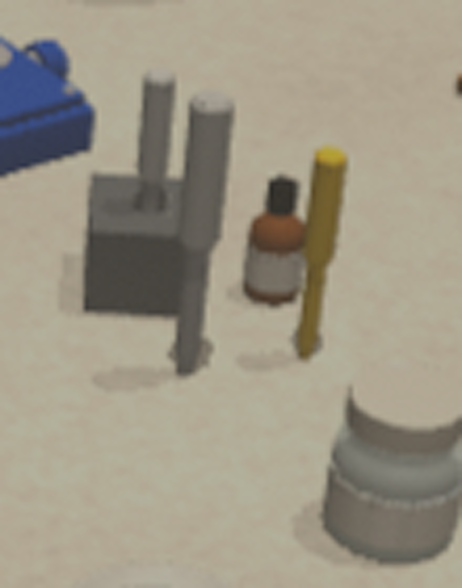

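View pics/zs2.png

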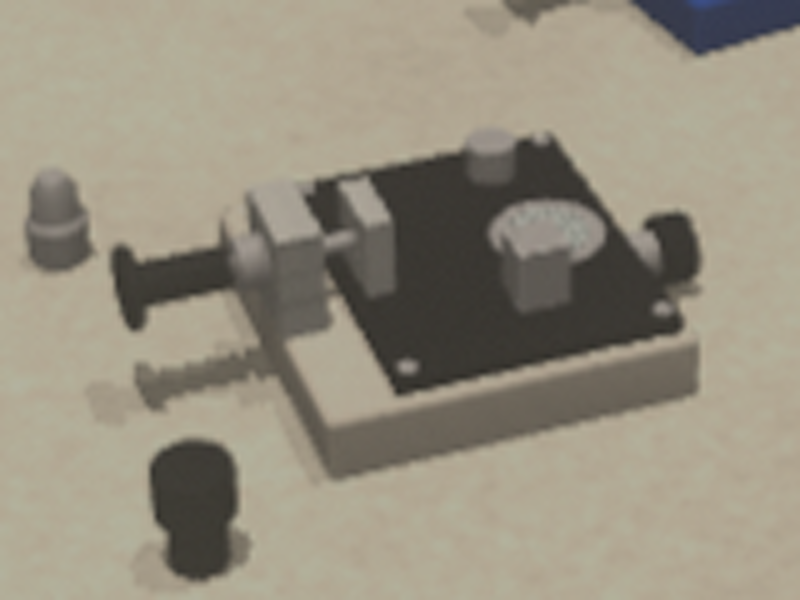

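View pics/zt1.png

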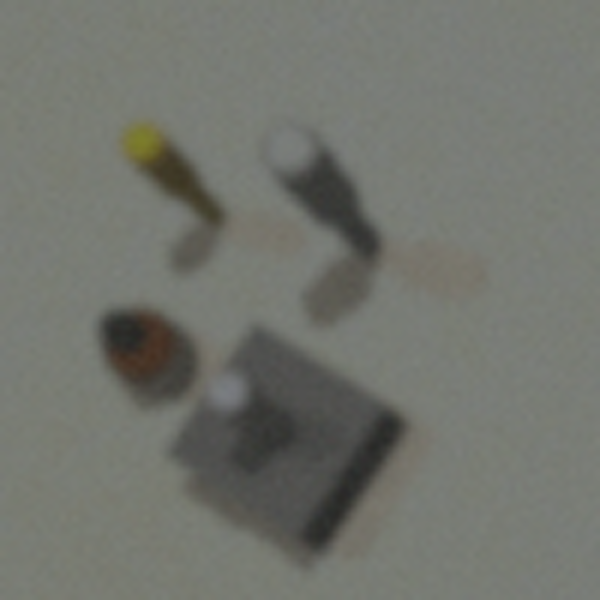

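View pics/zt2.png

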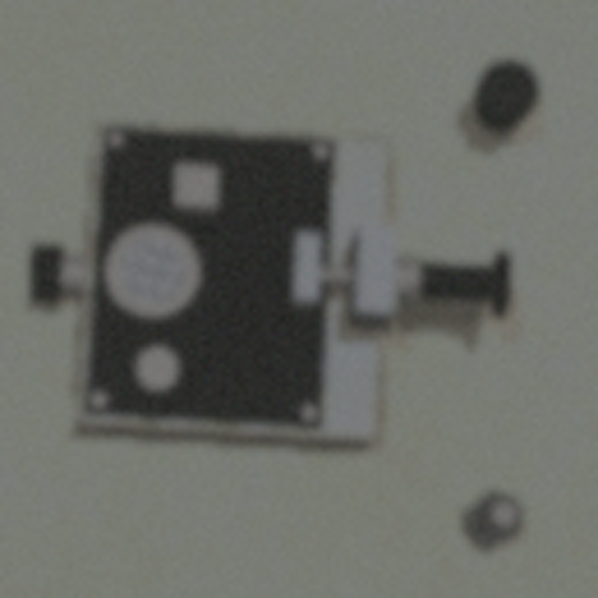

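```bash
cat > h.py <<'E'
import numpy as np, cv2
from rig import env, eyes
np.set_printoptions(precision=4,suppress=True)
P={n:eyes.camera_params(n) for n in("scene","top","wrist")}
def ray(n,uv,pose=None):
    p=P[n];K=np.array(p["intrinsics"]);x=(uv[0]-K[0,2])/K[0,0];y=(uv[1]-K[1,2])/K[1,1]
    if n!="wrist":
        R=np.array(p["R"]);t=np.array(p["t"]);d=R.T@np.array([x,y,1]);return -R.T@t,d/np.linalg.norm(d)
    th=np.hypot(x,y);d=np.array([0,0,1.]) if th<1e-9 else np.array([np.sin(th)*x/th,np.sin(th)*y/th,np.cos(th)])
    M=np.array(p["mount"]);pos,R=pose
    return pos+R@M[:3,3],R@(M[:3,:3]@d)
def plane(n,uv,z,pose=None):
    o,d=ray(n,uv,pose);return o+d*(z-o[2])/d[2]
def tri(*r):
    A=np.zeros((3,3));b=np.zeros(3);L=[]
    for o,d in r:
        Q=np.eye(3)-np.outer(d,d);A+=Q;b+=Q@o
    X=np.linalg.solve(A,b);return X,[np.linalg.norm((np.eye(3)-np.outer(d,d))@(X-o)) for o,d in r]
def proj(n,X,pose=None):
    p=P[n];K=np.array(p["intrinsics"]);X=np.asarray(X,float)
    if n!="wrist":
        c=np.array(p["R"])@X+np.array(p["t"]);return K[:2,:2]@(c[:2]/c[2])+K[:2,2]
    M=np.array(p["mount"]);pos,R=pose;c=M[:3,:3].T@(R.T@(X-pos)-M[:3,3])
    th=np.arctan2(np.hypot(c[0],c[1]),c[2]);r=K[0,0]*th;return K[:2,2]+r*c[:2]/np.hypot(c[0],c[1])
E
python3 - <<'E'
from h import *
def zs(x,y): return (x/4.2+390-.38,y/4.2+180-.38)
def zs2(x,y): return (x/5+220-.4,y/5+220-.4)
def zt(x,y): return (x/6+170-.42,y/6+180-.42)
def zt2(x,y): return (x/4.6+290-.39,y/4.6+180-.39)
def both(name,s,t,z):
    print(name,"tri",*tri(ray("scene",s),ray("top",t)),"top@z",plane("top",t,z),"scene@z",plane("scene",s,z))
both("stylus top",zs(159,77),zt(228,392),.128)
both("big top",zs(211,102),zt(291,148),.15)
both("big foot",zs(185,372),zt(368,250),0)
both("yellow top",zs(330,156),zt(144,142),.12)
both("dropper top",zs(284,183),zt(127,332),.068)
for c in [(256,325),(408,412),(172,458),(320,550)]: print("stand corner",plane("top",zt(*c),.05))
both("round",zs2(491,140),zt2(157,368),.054)
both("square",zs2(536,241),zt2(196,187),.066)
for c in [(103,127),(330,137),(92,408),(322,422)]: print("plate corner",plane("top",zt2(*c),.038))
both("knob end",zs2(128,287),zt2(503,284),.055)
both("bracket top",zs2(290,212),zt2(376,270),.076)
both("lug top",zs2(367,203),zt2(308,268),.072)
both("objective top",zs2(52,175),zt2(505,516),.042)
both("eyepiece top",zs2(194,460),zt2(508,92),.046)
E
```

```text
stylus top tri [0.5039 0.2346 0.1263] [np.float64(0.0015314827396235675), np.float64(0.0015314827396234795)] top@z [0.503  0.2327 0.128 ] scene@z [0.5067 0.2347 0.128 ]
big top tri [0.5877 0.2152 0.1564] [np.float64(0.001557651733387511), np.float64(0.00155765173338739)] top@z [0.5887 0.2153 0.15  ] scene@z [0.5768 0.2236 0.15  ]
big foot tri [0.5875 0.2169 0.0011] [np.float64(0.0006026350839985909), np.float64(0.0006026350839984247)] top@z [ 0.5875  0.2165 -0.    ] scene@z [0.5861 0.2184 0.    ]
yellow top tri [0.5962 0.2794 0.1185] [np.float64(0.0019671327758278997), np.float64(0.001967132775827907)] top@z [0.5949 0.277  0.12  ] scene@z [0.5982 0.2802 0.12  ]
dropper top tri [0.5352 0.2935 0.0676] [np.float64(0.0037645483887910175), np.float64(0.003764548388791032)] top@z [0.5335 0.2897 0.068 ] scene@z [0.5352 0.2976 0.068 ]
stand corner [0.5433 0.2456 0.05  ]
stand corner [0.5135 0.183  0.05  ]
stand corner [0.4891 0.2715 0.05  ]
stand corner [0.4579 0.2107 0.05  ]
round tri [ 0.5012 -0.0161  0.0545] [np.float64(0.0014894162536576042), np.float64(0.0014894162536576421)] top@z [ 0.
[... 563 characters left out ...]
p tri [ 0.5547 -0.1193  0.0751] [np.float64(0.0025432909178880604), np.float64(0.002543290917888079)] top@z [ 0.5539 -0.1216  0.076 ] scene@z [ 0.5569 -0.1172  0.076 ]
lug top tri [ 0.5539 -0.0867  0.0713] [np.float64(0.001863988800697588), np.float64(0.0018639888006975389)] top@z [ 0.5533 -0.0885  0.072 ] scene@z [ 0.5555 -0.0852  0.072 ]
objective top tri [ 0.4417 -0.1931  0.0419] [np.float64(0.001927638342525588), np.float64(0.001927638342525641)] top@z [ 0.4412 -0.195   0.042 ] scene@z [ 0.4426 -0.1913  0.042 ]
eyepiece top tri [ 0.6589 -0.1859  0.0462] [np.float64(0.0015844780707381689), np.float64(0.0015844780707380988)] top@z [ 0.6586 -0.1875  0.046 ] scene@z [ 0.6591 -0.1843  0.046 ]
```

Request:
{"op": "jog_arm", "data": {"deltas": [-0.5655, -0.256, 0.04, 0, 0, 0, -1, -0.5655, -0.256, 0.04, 0, 0, 0, -1, -0.5655, -0.256, 0.04, 0, 0, 0, -1, -0.5655, -0.256, 0.04, 0, 0, 0, -1, -0.5655, -0.256, 0.04, 0, 0, 0, -1, -0.5655, -0.256, 0.04, 0, 0, 0, -1, -0.5655, -0.256, 0.04, 0, 0, 0, -1, -0.5655, -0.256, 0.04, 0, 0, 0, -1, -0.5655, -0.256, 0.04, 0, 0, 0, -1, -0.5655, -0.256, 0.04, 0, 0, 0, -1, -0.5655, -0.256, 0.04, 0, 0, 0, -1, -0.5655, -0.256, 0.04, 0, 0, 0, -1], "grip_force": 40}}

```text
time_s: 1.15
position: [0.5073, 0.2295, 0.2003]
tool_rot: [[-0.963, 0.268, 0.0], [0.268, 0.963, -0.001], [-0.0, -0.001, -1.0]]
ft_force: [-1.0, 0.3, -0.6]
grip_width: 0.0853
```

Request:
{"op": "jog_arm", "data": {"deltas": [0, 0, 0, 0, 0, 0, -1, 0, 0, 0, 0, 0, 0, -1, 0, 0, 0, 0, 0, 0, -1]}}

```text
time_s: 1.4
position: [0.5024, 0.2344, 0.2014]
tool_rot: [[-0.965, 0.262, -0.0], [0.262, 0.965, 0.0], [0.001, 0.0, -1.0]]
ft_force: [-0.3, 0.2, 0.4]
grip_width: 0.0854
```

```bash
cat >> h.py <<'E'
def wpic(name):
    s=env.observe();im=eyes.get_image("wrist");cv2.imwrite("pics/"+name+".png",im[:,:,::-1])
    np.savez("pics/"+name+".npz",pos=s["position"],R=s["tool_rot"]);return im,(np.array(s["position"]),np.array(s["tool_rot"])),s
def lpose(name):
    d=np.load("pics/"+name+".npz");return d["pos"],d["R"]
def jog(target,pose,yaw=0):
    "tool-axis shift in jog units"
    return pose[1].T@(np.asarray(target)-pose[0])/.75
E
python3 - <<'E'
from h import *
im,p,s=wpic("w1")
print(p)
print(proj("wrist",[.5035,.234,.128],p),proj("wrist",[.5035,.234,.05],p))
E
```

```text
(array([0.5024, 0.2344, 0.2014]), array([[-0.9649,  0.2625, -0.0005],
       [ 0.2625,  0.9649,  0.0002],
       [ 0.0005,  0.    , -1.    ]]))
[316.367  253.6996] [316.2937 219.9662]
```

View pics/w1.png

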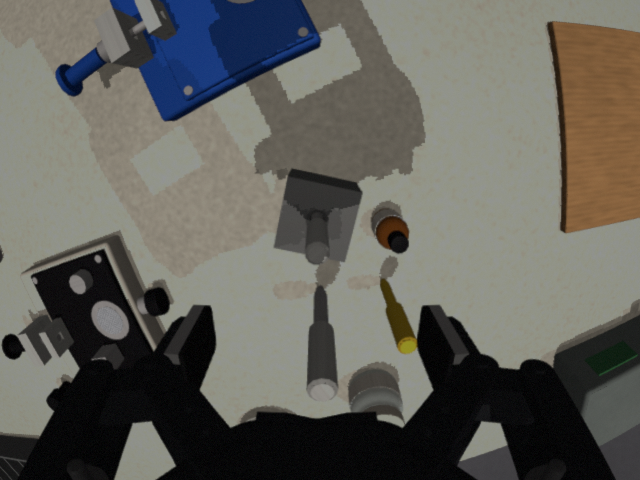

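Request:
{"op": "jog_arm", "data": {"deltas": [-0.0015, 0, 0.04, 0, 0, 0, -1, -0.0015, 0, 0.08, 0, 0, 0, -1, -0.0015, 0, 0.12, 0, 0, 0, -1, -0.0015, 0, 0.15, 0, 0, 0, -1, -0.0015, 0, 0.163, 0, 0, 0, -1, -0.0015, 0, 0.163, 0, 0, 0, -1, -0.0015, 0, 0.163, 0, 0, 0, -1, -0.0015, 0, 0.163, 0, 0, 0, -1]}}

```text
time_s: 2.12
position: [0.5052, 0.2338, 0.0808]
tool_rot: [[-0.965, 0.263, 0.003], [0.263, 0.965, 0.001], [-0.003, 0.001, -1.0]]
ft_force: [0.3, -0.2, 0.0]
grip_width: 0.0849
```

Request:
{"op": "jog_arm", "data": {"deltas": [0, 0, 0, 0, 0, 0, 1, 0, 0, 0, 0, 0, 0, 1, 0, 0, 0, 0, 0, 0, 1, 0, 0, 0, 0, 0, 0, 1, 0, 0, 0, 0, 0, 0, 1, 0, 0, 0, 0, 0, 0, 1, 0, 0, 0, 0, 0, 0, 1, 0, 0, 0, 0, 0, 0, 1, 0, 0, 0, 0, 0, 0, 1, 0, 0, 0, 0, 0, 0, 1], "grip_force": 40}}

```text
time_s: 2.95
position: [0.5047, 0.2331, 0.0792]
tool_rot: [[-0.965, 0.264, 0.0], [0.264, 0.965, -0.0], [-0.0, 0.0, -1.0]]
ft_force: [-0.5, -0.9, 2.8]
grip_width: 0.0151
```

Request:
{"op": "jog_arm", "data": {"deltas": [0, 0, -0.03, 0, 0, 0, 1, 0, 0, -0.06, 0, 0, 0, 1, 0, 0, -0.1, 0, 0, 0, 1, 0, 0, -0.14, 0, 0, 0, 1, 0, 0, -0.14, 0, 0, 0, 1, 0, 0, -0.14, 0, 0, 0, 1, 0, 0, -0.14, 0, 0, 0, 1]}}

```text
time_s: 3.53
position: [0.5041, 0.2331, 0.1831]
tool_rot: [[-0.965, 0.264, -0.002], [0.264, 0.965, -0.0], [0.001, -0.001, -1.0]]
ft_force: [0.9, -0.8, -0.6]
grip_width: 0.0151
```

```bash
python3 - <<'E'
from h import *
im,p,s=wpic("w2")
print(p,s["grip_width"])
a=eyes.get_image("scene")[:,:,::-1];cv2.imwrite("pics/s2.png",a)
cv2.imwrite("pics/s2z.png",cv2.resize(a[100:280,370:520],None,fx=3.3,fy=3.3,interpolation=2))
tip=p[0]+p[1]@np.array([0,0,.0712]);print(tip,proj("wrist",tip,p),proj("scene",tip),proj("wrist",[.5035,.234,.05],p))
print(jog([.501,-.016,p[0][2]],p))
E
```

```text
(array([0.5041, 0.2331, 0.1831]), array([[-0.9646,  0.2636, -0.0016],
       [ 0.2636,  0.9646, -0.0003],
       [ 0.0015, -0.0007, -1.    ]])) 0.015147486778753431
[0.504  0.2331 0.1119] [316.5839 253.182 ] [425.6569 204.1646] [317.4911 224.0572]
[-0.0836 -0.3215  0.0001]
```

View pics/w2.png

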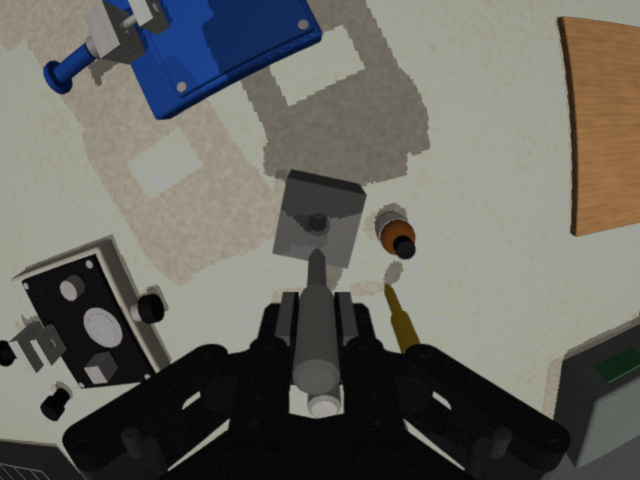

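View pics/s2z.png

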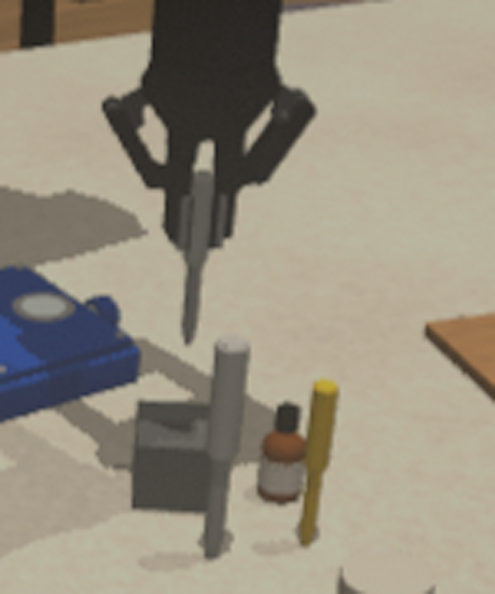

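Request:
{"op": "jog_arm", "data": {"deltas": [-0.0835, -0.3215, 0, 0, 0, 0, 1, -0.0835, -0.3215, 0, 0, 0, 0, 1, -0.0835, -0.3215, 0, 0, 0, 0, 1, -0.0835, -0.3215, 0, 0, 0, 0, 1, -0.0835, -0.3215, 0, 0, 0, 0, 1, -0.0835, -0.3215, 0, 0, 0, 0, 1, -0.0835, -0.3215, 0, 0, 0, 0, 1, -0.0835, -0.3215, 0, 0, 0, 0, 1, -0.0835, -0.3215, 0, 0, 0, 0, 1, -0.0835, -0.3215, 0, 0, 0, 0, 1]}}

```text
time_s: 4.47
position: [0.5012, -0.0147, 0.1836]
tool_rot: [[-0.965, 0.262, -0.001], [0.262, 0.965, 0.001], [0.001, 0.0, -1.0]]
ft_force: [-0.1, 0.3, -0.3]
grip_width: 0.0155
```

```bash
python3 - <<'E'
from h import *
im,p,s=wpic("w3")
print(p,s["grip_width"])
t=eyes.get_image("top")[:,:,::-1]
z=cv2.resize(im[130:380,150:470,::-1],None,fx=2.4,fy=2.4,interpolation=2);cv2.imwrite("pics/w3z.png",z)
for X in [[.501,-.016,.054],[.593,-.0295,.066],p[0]+p[1]@np.array([0,0,.0712])]: print(X,proj("wrist",X,p),(proj("wrist",X,p)-[150,130])*2.4)
E
```

```text
(array([ 0.5012, -0.0147,  0.1836]), array([[-0.965 ,  0.2622, -0.001 ],
       [ 0.2622,  0.965 ,  0.0005],
       [ 0.0011,  0.0002, -1.    ]])) 0.015469509961497409
[0.501, -0.016, 0.054] [314.7593 226.4695] [395.4223 231.5269]
[0.593, -0.0295, 0.066] [328.2935 337.1822] [427.9044 497.2373]
[ 0.5011 -0.0147  0.1124] [316.5826 253.1819] [399.7983 295.6365]
```

View pics/w3z.png

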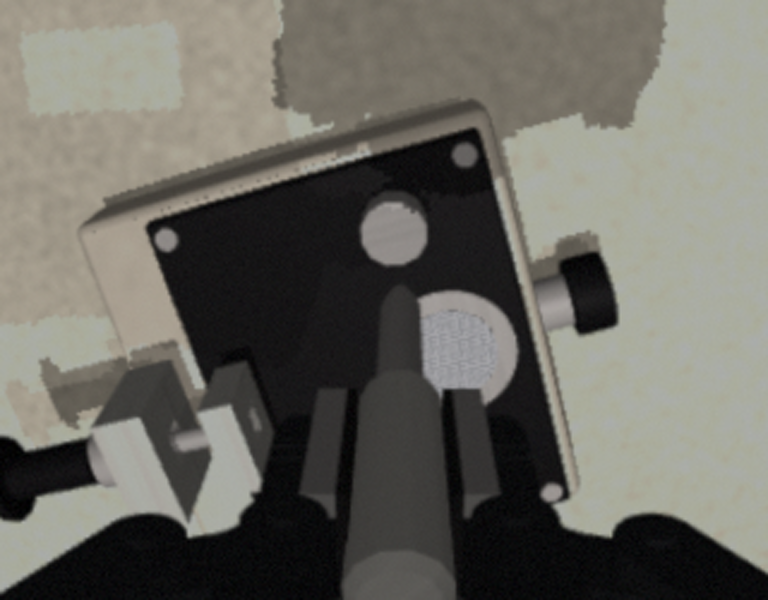

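Request:
{"op": "jog_arm", "data": {"deltas": [0, -0.0015, 0.03, 0, 0, 0, 1, 0, -0.0015, 0.06, 0, 0, 0, 1, 0, -0.0015, 0.072, 0, 0, 0, 1, 0, -0.0015, 0.072, 0, 0, 0, 1, 0, -0.0015, 0.072, 0, 0, 0, 1, 0, -0.0015, 0.073, 0, 0, 0, 1, 0, -0.0015, 0.074, 0, 0, 0, 1, 0, -0.0015, 0.075, 0, 0, 0, 1, 0, -0.0015, 0.076, 0, 0, 0, 1]}}

```text
time_s: 5.32
position: [0.5013, -0.017, 0.1276]
tool_rot: [[-0.965, 0.264, 0.001], [0.264, 0.965, -0.0], [-0.001, -0.0, -1.0]]
ft_force: [0.4, -0.2, 0.2]
grip_width: 0.0152
```

Request:
{"op": "jog_arm", "data": {"deltas": [0, 0, 0.001, 0, 0, 0, 1, 0, 0, 0.002, 0, 0, 0, 1, 0, 0, 0.003, 0, 0, 0, 1, 0, 0, 0.003, 0, 0, 0, 1]}}

```text
time_s: 5.65
position: [0.5013, -0.0171, 0.1252]
tool_rot: [[-0.965, 0.264, 0.001], [0.264, 0.965, -0.0], [-0.001, -0.0, -1.0]]
ft_force: [-0.5, 0.1, 3.6]
grip_width: 0.0152
```

Request:
{"op": "jog_arm", "data": {"deltas": [0, 0, 0.001, 0, 0, 0, 1, 0, 0, 0.001, 0, 0, 0, 1, 0, 0, 0.0015, 0, 0, 0, 1, 0, 0, 0.0015, 0, 0, 0, 1, 0, 0, 0.0015, 0, 0, 0, 1]}}

```text
time_s: 6.07
position: [0.5016, -0.0171, 0.1249]
tool_rot: [[-0.965, 0.264, 0.002], [0.264, 0.965, -0.001], [-0.002, -0.0, -1.0]]
ft_force: [-2.0, -0.3, 11.9]
grip_width: 0.0152
```

```bash
python3 - <<'E'
from h import *
im,p,s=wpic("w4")
print(p,s["grip_width"],s["ft_force"])
z=cv2.resize(im[130:380,150:470,::-1],None,fx=2.4,fy=2.4,interpolation=2);cv2.imwrite("pics/w4z.png",z)
E
```

```text
(array([ 0.5016, -0.0171,  0.1249]), array([[-0.9646,  0.2636,  0.0019],
       [ 0.2636,  0.9646, -0.0006],
       [-0.002 , -0.0001, -1.    ]])) 0.015202517492130188 [-2.0248 -0.3272 11.9156]
```

View pics/w4z.png

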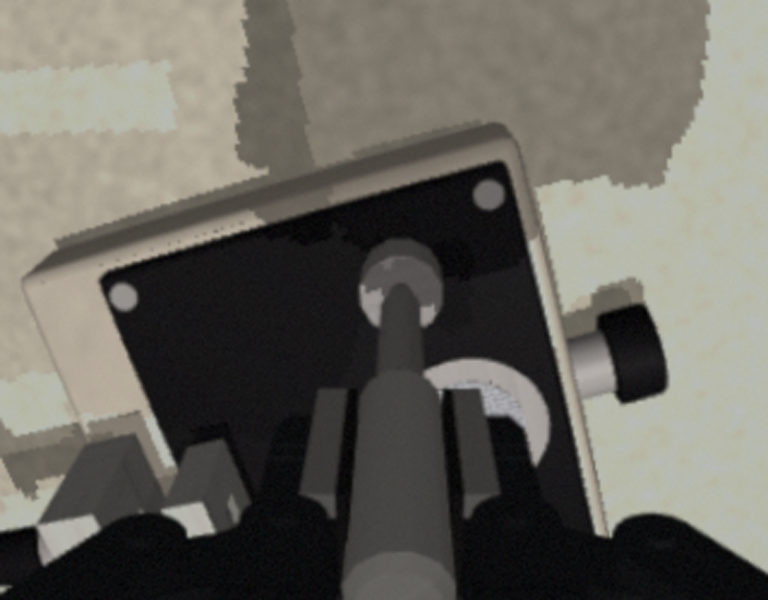

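Request:
{"op": "jog_arm", "data": {"deltas": [0, 0, -0.02, 0, 0, 0, 1, 0, 0, -0.0535, 0, 0, 0, 1, 0, 0, -0.0535, 0, 0, 0, 1, -0.045, 0.006, -0.0535, 0, 0, 0, 1, -0.09, 0.012, -0.0535, 0, 0, 0, 1, -0.1215, 0.0155, -0.0535, 0, 0, 0, 1, -0.1215, 0.0155, -0.0535, 0, 0, 0, 1, -0.1215, 0.0155, -0.0535, 0, 0, 0, 1, -0.1215, 0.0155, -0.0535, 0, 0, 0, 1]}}

```text
time_s: 6.87
position: [0.5913, -0.0296, 0.1632]
tool_rot: [[-0.965, 0.264, -0.001], [0.264, 0.965, 0.0], [0.002, -0.0, -1.0]]
ft_force: [-0.4, 0.2, -0.6]
grip_width: 0.0148
```

```bash
python3 - <<'E'
from h import *
im,p,s=wpic("w5")
print(p,s["grip_width"],s["ft_force"])
z=cv2.resize(im[130:380,150:470,::-1],None,fx=2.4,fy=2.4,interpolation=2);cv2.imwrite("pics/w5z.png",z)
X=[.5925,-.03,.066];print((proj("wrist",X,p)-[150,130])*2.4)
E
```

```text
(array([ 0.5913, -0.0296,  0.1632]), array([[-0.9646,  0.2636, -0.0015],
       [ 0.2636,  0.9646,  0.0004],
       [ 0.0015, -0.    , -1.    ]])) 0.014800563050243083 [-0.3745  0.2031 -0.6372]
[399.3601 267.7794]
```

View pics/w5z.png

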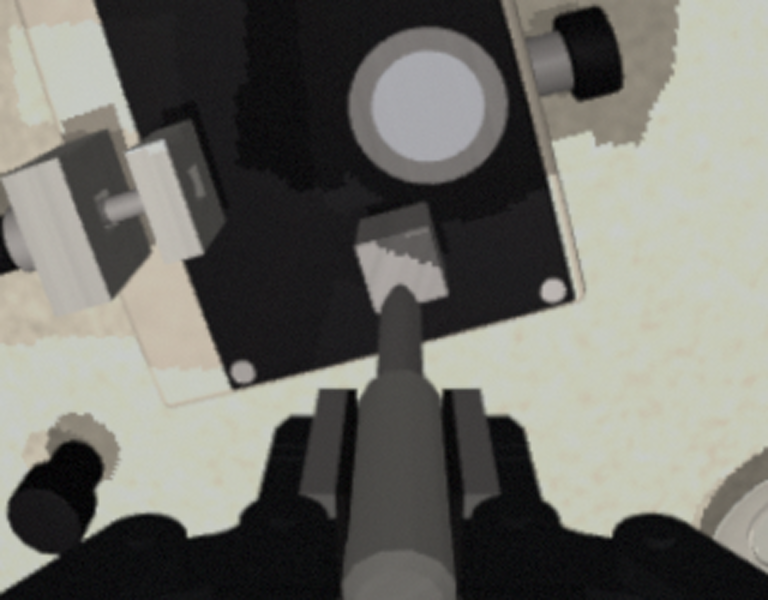

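Request:
{"op": "jog_arm", "data": {"deltas": [0, 0, 0.015, 0, 0, 0, 1, 0, 0, 0.029, 0, 0, 0, 1, 0, 0, 0.03, 0, 0, 0, 1, 0, 0, 0.031, 0, 0, 0, 1, 0, 0, 0.032, 0, 0, 0, 1, 0, 0, 0.033, 0, 0, 0, 1, 0, 0, 0.034, 0, 0, 0, 1, 0, 0, 0.034, 0, 0, 0, 1]}}

```text
time_s: 7.58
position: [0.5921, -0.0298, 0.1385]
tool_rot: [[-0.965, 0.264, 0.0], [0.264, 0.965, -0.0], [-0.0, 0.0, -1.0]]
ft_force: [-0.2, -0.2, -0.3]
grip_width: 0.0147
```

Request:
{"op": "jog_arm", "data": {"deltas": [0, 0, 0.001, 0, 0, 0, 1, 0, 0, 0.002, 0, 0, 0, 1, 0, 0, 0.003, 0, 0, 0, 1, 0, 0, 0.003, 0, 0, 0, 1, 0, 0, 0.003, 0, 0, 0, 1]}}

```text
time_s: 8.0
position: [0.5924, -0.0299, 0.1371]
tool_rot: [[-0.965, 0.264, 0.002], [0.264, 0.965, -0.0], [-0.002, -0.0, -1.0]]
ft_force: [-1.0, 0.8, 6.5]
grip_width: 0.0148
```

Request:
{"op": "jog_arm", "data": {"deltas": [0, 0, 0, 0, 0, 0, 1, 0, 0, 0, 0, 0, 0, 1, 0, 0, -0.03, 0, 0, 0, 1, 0, 0, -0.064, 0, 0, 0, 1, 0, 0, -0.064, 0, 0, 0, 1]}}

```text
time_s: 8.42
position: [0.5938, -0.0302, 0.1887]
tool_rot: [[-0.965, 0.264, 0.008], [0.264, 0.965, -0.002], [-0.008, 0.0, -1.0]]
ft_force: [0.6, 0.2, -0.4]
grip_width: 0.0151
```

Request:
{"op": "jog_arm", "data": {"deltas": [0.2055, 0.3075, 0, 0, 0, 0, 1, 0.2055, 0.3075, 0, 0, 0, 0, 1, 0.2055, 0.3075, 0, 0, 0, 0, 1, 0.2055, 0.3075, 0, 0, 0, 0, 1, 0.2055, 0.3075, 0, 0, 0, 0, 1, 0.2055, 0.3075, 0, 0, 0, 0, 1, 0.2055, 0.3075, 0, 0, 0, 0, 1, 0.2055, 0.3075, 0, 0, 0, 0, 1, 0.2055, 0.3075, 0, 0, 0, 0, 1, 0.2055, 0.3075, 0, 0, 0, 0, 1, 0.2055, 0.3075, 0, 0, 0, 0, 1, 0.2055, 0.3075, 0, 0, 0, 0, 1]}}

```text
time_s: 9.42
position: [0.5047, 0.2322, 0.1839]
tool_rot: [[-0.964, 0.265, -0.0], [0.265, 0.964, -0.0], [0.0, -0.0, -1.0]]
ft_force: [-0.2, 0.2, -0.3]
grip_width: 0.0149
```

```bash
python3 - <<'E'
from h import *
im,p,s=wpic("w6")
print(p,s["grip_width"],s["ft_force"])
print(jog([.5044,.2331,.0792],p))
z=cv2.resize(im[150:300,230:420,::-1],None,fx=4,fy=4,interpolation=2);cv2.imwrite("pics/w6z.png",z)
im=cv2.imread("pics/w2.png");cv2.imwrite("pics/w2z.png",cv2.resize(im[150:300,230:420],None,fx=4,fy=4,interpolation=2))
E
```

```text
(array([0.5047, 0.2322, 0.1839]), array([[-0.9642,  0.2653, -0.0001],
       [ 0.2653,  0.9642, -0.0002],
       [ 0.0001, -0.0002, -1.    ]])) 0.014874042535918052 [-0.2     0.1817 -0.333 ]
[0.0007 0.001  0.1396]
```

View pics/w6z.png

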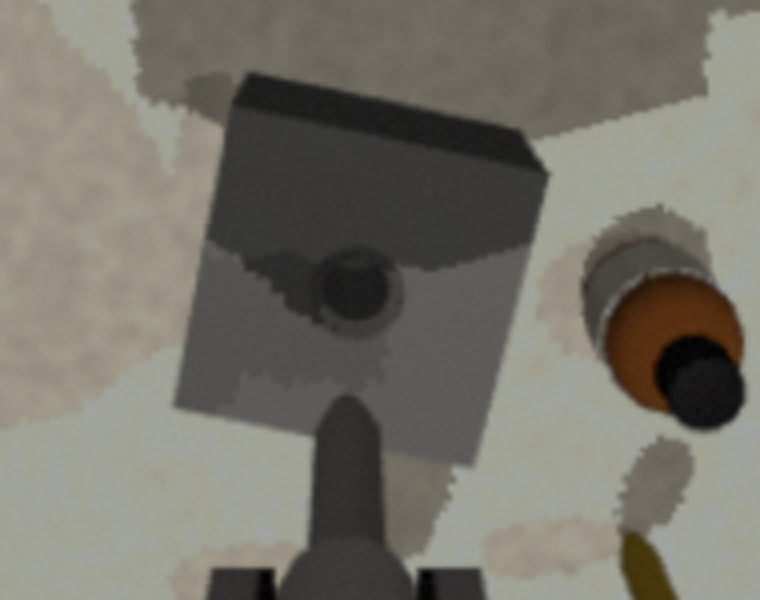

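View pics/w2z.png

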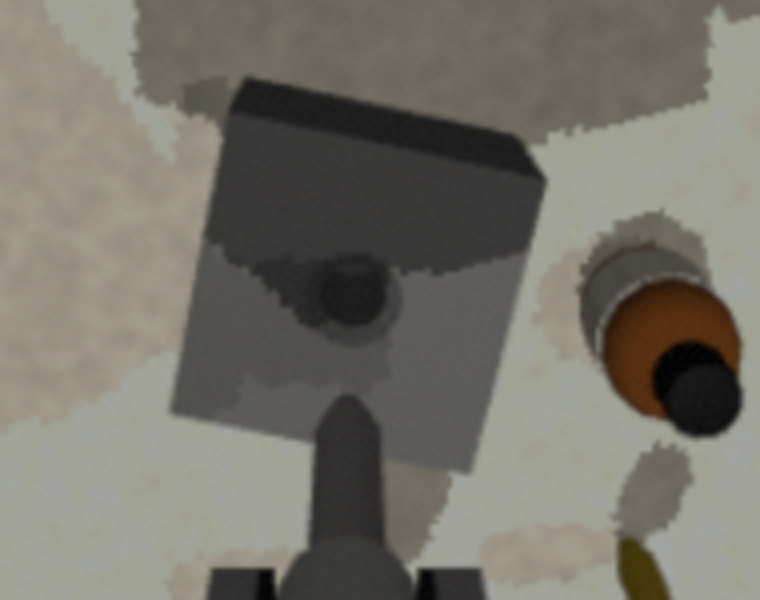

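```bash
python3 - <<'E'
from h import *
for n,u in(("w6",(358,290)),("w2",(356,297))):
    p=lpose(n);print(plane("wrist",(u[0]/4+230-.4,u[1]/4+150-.4),.05,p),"tip far edge",plane("wrist",(346/4+229.6,396/4+149.6),p[0][2]-.0712,p))
E
```

```text
[0.5033 0.2347 0.05  ] tip far edge [0.5017 0.2327 0.1127]
[0.5036 0.2349 0.05  ] tip far edge [0.501  0.2336 0.1119]
```

Request:
{"op": "jog_arm", "data": {"deltas": [0.0015, 0.0025, 0.03, 0, 0, 0, 1, 0.0015, 0.0025, 0.06, 0, 0, 0, 1, 0.0015, 0.0025, 0.07, 0, 0, 0, 1, 0.0015, 0.0025, 0.08, 0, 0, 0, 1, 0.0015, 0.0025, 0.09, 0, 0, 0, 1, 0.0015, 0.0025, 0.1, 0, 0, 0, 1, 0.0015, 0.0025, 0.1, 0, 0, 0, 1]}}

```text
time_s: 10.05
position: [0.5035, 0.2352, 0.1082]
tool_rot: [[-0.965, 0.264, -0.001], [0.264, 0.965, -0.0], [0.001, -0.001, -1.0]]
ft_force: [0.5, -0.5, -1.0]
grip_width: 0.015
```

Request:
{"op": "jog_arm", "data": {"deltas": [0, -0.0007, 0.008, 0, 0, 0, 1, 0, -0.0013, 0.016, 0, 0, 0, 1, 0, -0.0013, 0.024, 0, 0, 0, 1, 0, -0.0013, 0.03, 0, 0, 0, 1, 0, -0.0013, 0.033, 0, 0, 0, 1, 0, -0.0013, 0.036, 0, 0, 0, 1, 0, -0.0013, 0.036, 0, 0, 0, 1]}}

```text
time_s: 10.63
position: [0.5033, 0.2345, 0.0817]
tool_rot: [[-0.965, 0.264, -0.0], [0.264, 0.965, -0.0], [0.0, -0.0, -1.0]]
ft_force: [0.4, 0.4, -0.8]
grip_width: 0.0148
```

Free so far; the last 2 mm, then release.

Request:
{"op": "jog_arm", "data": {"deltas": [0, 0, 0.0015, 0, 0, 0, 1, 0, 0, 0.003, 0, 0, 0, 1, 0, 0, 0.003, 0, 0, 0, 1]}}

```text
time_s: 10.88
position: [0.5033, 0.2345, 0.0798]
tool_rot: [[-0.965, 0.264, -0.0], [0.264, 0.965, 0.0], [0.0, 0.0, -1.0]]
ft_force: [-1.2, 0.1, -1.5]
grip_width: 0.0148
```

Request:
{"op": "jog_arm", "data": {"deltas": [0, 0, 0, 0, 0, 0, -1, 0, 0, 0, 0, 0, 0, -1, 0, 0, 0, 0, 0, 0, -1, 0, 0, 0, 0, 0, 0, -1, 0, 0, 0, 0, 0, 0, -1, 0, 0, 0, 0, 0, 0, -1, 0, 0, 0, 0, 0, 0, -1, 0, 0, 0, 0, 0, 0, -1, 0, 0, 0, 0, 0, 0, -1]}}

```text
time_s: 11.63
position: [0.5034, 0.2345, 0.0798]
tool_rot: [[-0.965, 0.264, 0.0], [0.264, 0.965, 0.0], [-0.0, 0.0, -1.0]]
ft_force: [-1.3, 0.0, -0.1]
grip_width: 0.0856
```

```bash
python3 - <<'E'
from h import *
im,p,s=wpic("w7")
print(p,s["grip_width"],s["ft_force"])
cv2.imwrite("pics/w7z.png",im[100:420,100:540,::-1])
E
```

```text
(array([0.5034, 0.2345, 0.0798]), array([[-0.9646,  0.2637,  0.    ],
       [ 0.2637,  0.9646,  0.    ],
       [-0.    ,  0.    , -1.    ]])) 0.08564752639330327 [-1.2958  0.0392 -0.1258]
```

View pics/w7z.png

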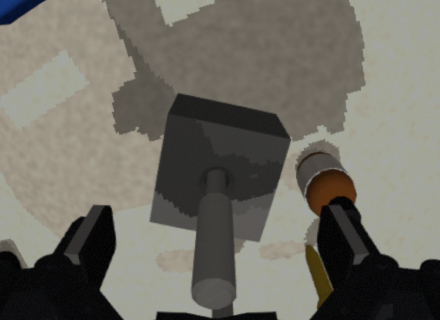

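Request:
{"op": "jog_arm", "data": {"deltas": [0, 0, -0.04, 0, 0, 0, -1, 0, 0, -0.08, 0, 0, 0, -1, 0, 0, -0.12, 0, 0, 0, -1, 0, 0, -0.16, 0, 0, 0, -1, 0, 0, -0.16, 0, 0, 0, -1, 0, 0, -0.16, 0, 0, 0, -1]}}

```text
time_s: 12.18
position: [0.5038, 0.2346, 0.2012]
tool_rot: [[-0.965, 0.264, 0.003], [0.264, 0.965, 0.001], [-0.003, 0.002, -1.0]]
ft_force: [0.8, -0.1, -1.0]
grip_width: 0.0854
```

```bash
python3 - <<'E'
from h import *
im,p,s=wpic("w8")
print(p,s["ft_force"])
a=cv2.imread("pics/scene0.png")[180:280,390:480]
b=eyes.get_image("scene")[180:280,390:480,::-1]
cv2.imwrite("pics/s8.png",cv2.resize(np.hstack([a,b]),None,fx=4,fy=4,interpolation=2))
X=[.5035,.234,.128];print(proj("wrist",X,p))
cv2.imwrite("pics/w8z.png",cv2.resize(im[150:300,230:420,::-1],None,fx=3,fy=3,interpolation=2))
E
```

```text
(array([0.5038, 0.2346, 0.2012]), array([[-0.9646,  0.2636,  0.0032],
       [ 0.2636,  0.9646,  0.0007],
       [-0.0029,  0.0015, -1.    ]])) [ 0.8295 -0.1173 -1.05  ]
[315.3274 251.5627]
```

View pics/s8.png

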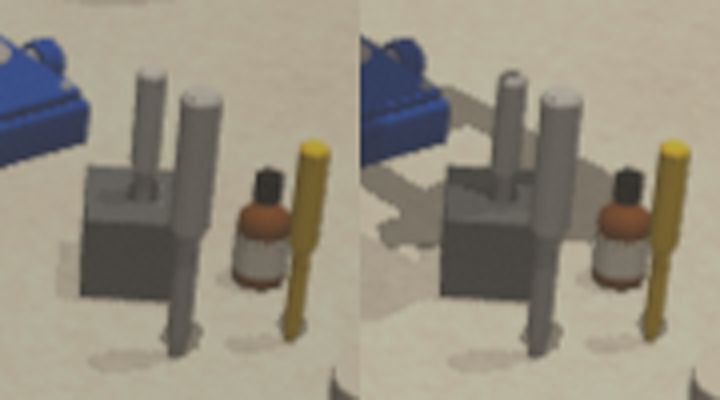

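View pics/w8z.png

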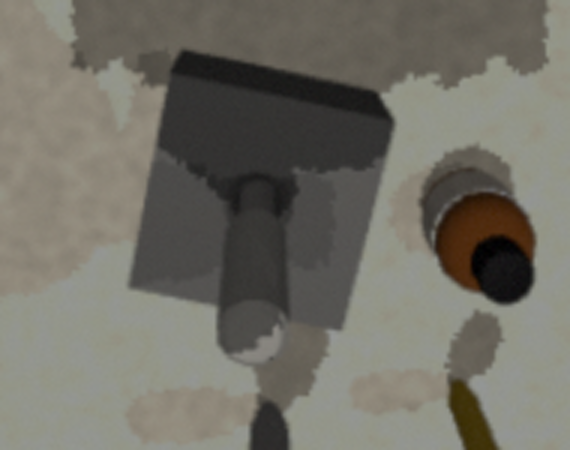

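Request:
{"op": "jog_arm", "data": {"deltas": [-0.2085, -0.498, 0, 0, 0, 0.4075, -1, -0.2085, -0.498, 0, 0, 0, 0.4075, -1, -0.2085, -0.498, 0, 0, 0, 0.4075, -1, -0.2085, -0.498, 0, 0, 0, 0.4075, -1, -0.2085, -0.498, 0, 0, 0, 0.4075, -1, -0.2085, -0.498, 0, 0, 0, 0.4075, -1, -0.2085, -0.498, 0, 0, 0, 0.4075, -1, -0.2085, -0.498, 0, 0, 0, 0.4075, -1, -0.2085, -0.498, 0, 0, 0, 0.4075, -1, -0.2085, -0.498, 0, 0, 0, 0.4075, -1, -0.2085, -0.498, 0, 0, 0, 0.4075, -1, -0.2085, -0.498, 0, 0, 0, 0.4075, -1]}}

```text
time_s: 13.28
position: [0.5552, -0.1685, 0.1978]
tool_rot: [[-0.02, 1.0, -0.003], [1.0, 0.02, 0.002], [0.002, -0.003, -1.0]]
ft_force: [-0.5, 1.1, -0.9]
grip_width: 0.0854
```

Request:
{"op": "jog_arm", "data": {"deltas": [0, 0, 0, 0, 0, 0, -1, 0, 0, 0, 0, 0, 0, -1, 0, 0, 0, 0, 0, 0, -1]}}

```text
time_s: 13.53
position: [0.5557, -0.166, 0.1996]
tool_rot: [[-0.026, 1.0, -0.0], [1.0, 0.026, 0.0], [0.0, -0.0, -1.0]]
ft_force: [-0.1, 0.8, 0.3]
grip_width: 0.0855
```

```bash
python3 - <<'E'
from h import *
im,p,s=wpic("w9")
print(p,s["ft_force"])
for n,X in dict(neck=[.5555,-.164,.055],end=[.556,-.188,.055],lug=[.5539,-.0867,.072]).items():print(n,proj("wrist",X,p))
E
```

```text
(array([ 0.5557, -0.166 ,  0.1996]), array([[-0.0261,  0.9997, -0.0005],
       [ 0.9997,  0.0261,  0.0003],
       [ 0.0003, -0.0005, -1.    ]])) [-0.1045  0.7588  0.2781]
neck [316.6081 217.8339]
end [316.4675 246.0519]
lug [317.1478 120.4188]
```

View pics/w9.png

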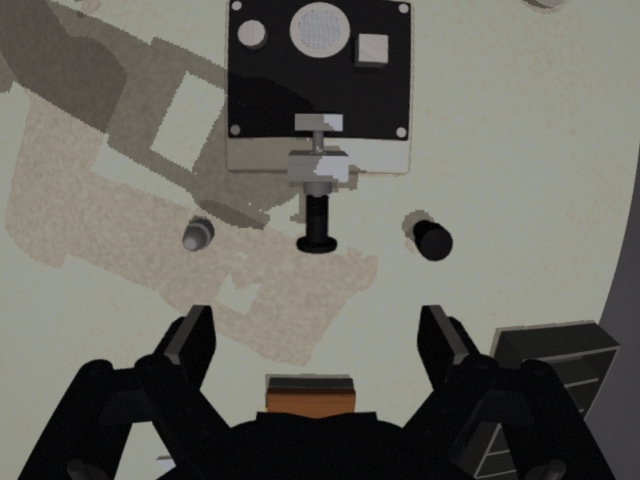

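Request:
{"op": "jog_arm", "data": {"deltas": [-0.003, 0, 0.04, 0, 0, 0, -1, -0.003, 0, 0.08, 0, 0, 0, -1, -0.003, 0, 0.12, 0, 0, 0, -1, -0.003, 0, 0.16, 0, 0, 0, -1, -0.003, 0, 0.19, 0, 0, 0, -1, -0.003, 0, 0.21, 0, 0, 0, -1, -0.003, 0, 0.218, 0, 0, 0, -1, -0.003, 0, 0.218, 0, 0, 0, -1, -0.003, 0, 0.218, 0, 0, 0, -1]}}

```text
time_s: 14.33
position: [0.5562, -0.1692, 0.0371]
tool_rot: [[-0.025, 1.0, 0.001], [1.0, 0.025, -0.0], [-0.0, 0.001, -1.0]]
ft_force: [0.9, -0.1, 0.6]
grip_width: 0.0852
```

```bash
python3 - <<'E'
from h import *
im,p,s=wpic("w10")
print(p,s["ft_force"])
E
```

```text
(array([ 0.5562, -0.1692,  0.0371]), array([[-0.0245,  0.9997,  0.0009],
       [ 0.9997,  0.0245, -0.0005],
       [-0.0005,  0.0009, -1.    ]])) [ 0.8588 -0.0607  0.5943]
```

View pics/w10.png

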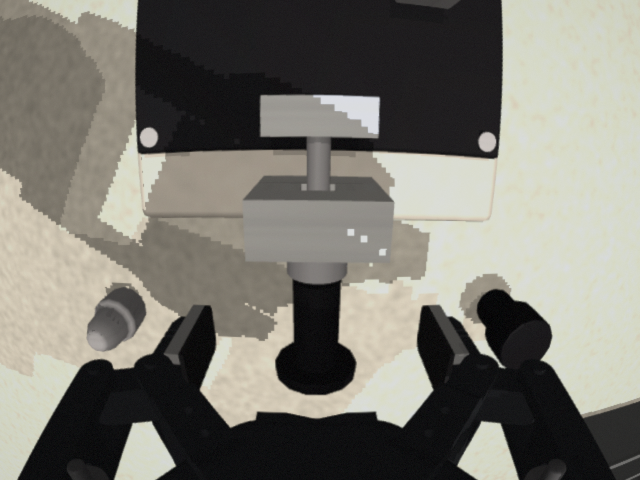

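```bash
python3 - <<'E'
from h import *
p=lpose("w10")
for d in(-.011,0,.011): print(proj("wrist",[.5562,-.1692+d,.064],p))
for v in (280,):print(plane("wrist",(316,v),.064,p))
# flange top (z=.055+.017) inner edge near row?
for v in (345,352,360):print(v,plane("wrist",(316,v),.072,p))
E
```

```text
[316.6634 367.1265]
[317.3797 344.4187]
[318.149  319.6024]
[ 0.5551 -0.1424  0.064 ]
345 [ 0.5556 -0.1639  0.072 ]
352 [ 0.5556 -0.167   0.072 ]
360 [ 0.5557 -0.1706  0.072 ]
```

Request:
{"op": "jog_arm", "data": {"deltas": [0, 0, 0, 0, 0, 0, 1, 0, 0, 0, 0, 0, 0, 1, 0, 0, 0, 0, 0, 0, 1, 0, 0, 0, 0, 0, 0, 1, 0, 0, 0, 0, 0, 0, 1, 0, 0, 0, 0, 0, 0, 1, 0, 0, 0, 0, 0, 0, 1, 0, 0, 0, 0, 0, 0, 1, 0, 0, 0, 0, 0, 0, 1, 0, 0, 0, 0, 0, 0, 1], "grip_force": 70}}

```text
time_s: 15.22
position: [0.5561, -0.1694, 0.0367]
tool_rot: [[-0.024, 1.0, 0.001], [1.0, 0.024, -0.0], [-0.0, 0.001, -1.0]]
ft_force: [1.0, 2.1, 4.8]
grip_width: 0.0159
```

Request:
{"op": "jog_arm", "data": {"deltas": [-0.004, 0, 0, 0, 0, 0, 1, -0.008, 0, 0, 0, 0, 0, 1, -0.012, 0, 0, 0, 0, 0, 1, -0.016, 0, 0, 0, 0, 0, 1, -0.019, 0, 0, 0, 0, 0, 1, -0.022, 0, 0, 0, 0, 0, 1, -0.022, 0, 0, 0, 0, 0, 1, -0.022, 0, 0, 0, 0, 0, 1]}}

```text
time_s: 15.88
position: [0.5563, -0.1846, 0.0366]
tool_rot: [[-0.024, 1.0, 0.0], [1.0, 0.024, 0.002], [0.002, 0.0, -1.0]]
ft_force: [1.8, 7.2, 8.0]
grip_width: 0.0159
```

```bash
python3 - <<'E'
from h import *
im,p,s=wpic("w11")
print(p,s["ft_force"],s["grip_width"])
a=cv2.imread("pics/scene0.png")[240:330,220:340]
b=eyes.get_image("scene")[240:330,220:340,::-1]
cv2.imwrite("pics/s11.png",cv2.resize(np.hstack([a,b]),None,fx=3.3,fy=3.3,interpolation=2))
E
```

```text
(array([ 0.5563, -0.1846,  0.0366]), array([[-0.0237,  0.9997,  0.0003],
       [ 0.9997,  0.0237,  0.002 ],
       [ 0.002 ,  0.0003, -1.    ]])) [1.784  7.1953 8.0396] 0.015944734078357604
```

View pics/w11.png

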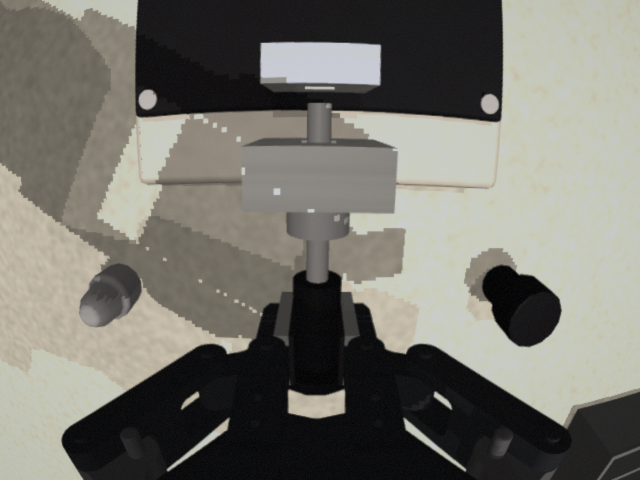

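View pics/s11.png

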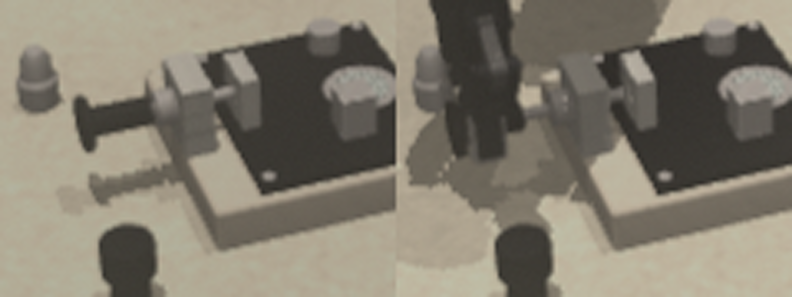

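Request:
{"op": "jog_arm", "data": {"deltas": [-0.0015, 0, 0, 0, 0, 0, 1, -0.003, 0, 0, 0, 0, 0, 1, -0.0035, 0, 0, 0, 0, 0, 1, -0.004, 0, 0, 0, 0, 0, 1, -0.004, 0, 0, 0, 0, 0, 1, -0.004, 0, 0, 0, 0, 0, 1]}}

```text
time_s: 16.48
position: [0.5563, -0.1873, 0.0366]
tool_rot: [[-0.024, 1.0, 0.0], [1.0, 0.024, 0.002], [0.002, 0.0, -1.0]]
ft_force: [0.9, 9.1, 6.8]
grip_width: 0.0159
```

```bash
python3 - <<'E'
from h import *
im,p,s=wpic("w12")
print(p,s["ft_force"],s["grip_width"])
b=eyes.get_image("scene")[:,:,::-1];cv2.imwrite("pics/s12.png",b)
cv2.imwrite("pics/w12z.png",cv2.resize(im[20:400,140:500,::-1],None,fx=1.5,fy=1.5))
E
```

```text
(array([ 0.5563, -0.1873,  0.0366]), array([[-0.0239,  0.9997,  0.    ],
       [ 0.9997,  0.0239,  0.0024],
       [ 0.0024,  0.0001, -1.    ]])) [0.9115 9.1315 6.7554] 0.01590459407708416
```

View pics/w12z.png

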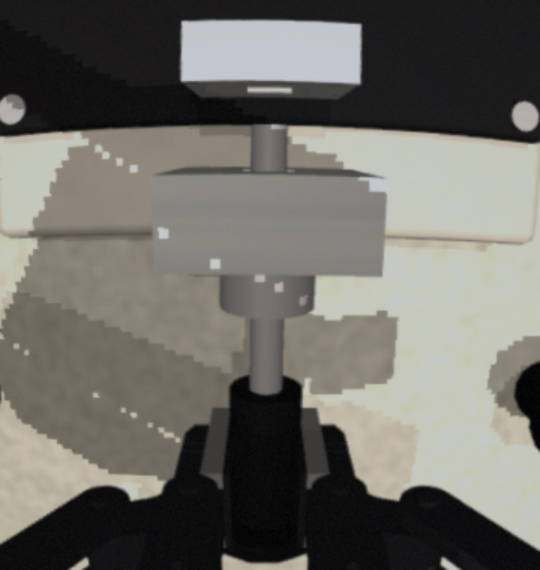

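View pics/s12.png

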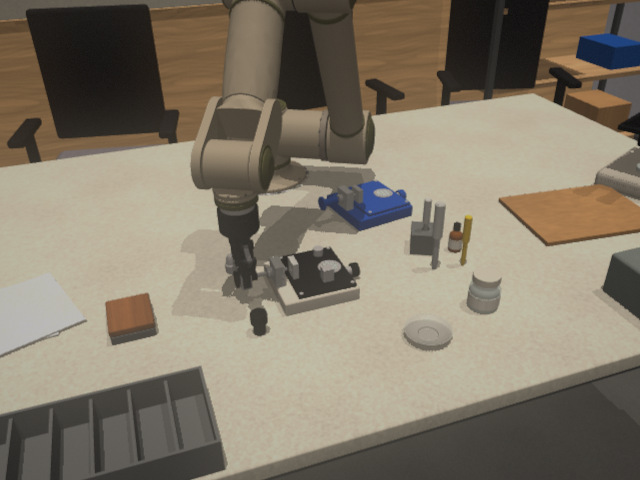

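```bash
python3 - <<'E'
from h import *
p=lpose("w12")
print("neck start",plane("wrist",(316,382/1.5+20),.064,p),"nut end",plane("wrist",(316,316/1.5+20),.066,p))
s=env.observe();print(s["time_s"],s["ft_force"],s["position"])
E
```

```text
neck start [ 0.5551 -0.1584  0.064 ] nut end [ 0.5547 -0.1422  0.066 ]
16.5833 [1.1935 8.9872 7.3832] [ 0.5563 -0.1873  0.0366]
```

Request:
{"op": "jog_arm", "data": {"deltas": [0, 0, 0, 0, 0, 0, 1, 0, 0, 0, 0, 0, 0, 1, 0, 0, 0, 0, 0, 0, 1, 0, 0, 0, 0, 0, 0, 1, 0, 0, 0, 0, 0, 0, 1, 0, 0, 0, 0, 0, 0, 1]}}

```text
time_s: 17.08
position: [0.5563, -0.1873, 0.0366]
tool_rot: [[-0.024, 1.0, 0.0], [1.0, 0.024, 0.002], [0.002, 0.0, -1.0]]
ft_force: [1.3, 8.8, 7.2]
grip_width: 0.0161
```

```bash
python3 - <<'E'
from rig import close_job
print(close_job())
E
```

```text
the job is handed in; nothing more can be done
None
```

I carried out every step and handed the job in at 17.1 s with the gripper still holding the plunger pulled back. `close_job()` gave no verdict.

- **Touches:** The stylus tip rested on the round pad with about 12 N. It then rested on the square pad with at least 6.5 N, each held for more than 0.1 s.
- **Stylus:** It is back in its stand and released. The scene picture shows it upright, with its top within about 1 pixel of where it started.
- **Plunger:** The tool travelled 17.9 mm along the pull, and the wrist read about 9 N, which matches the spring at full travel. The wrist picture shows the pin clear of the lug.
- **Other things on the bench:** In the last scene picture, I saw no change in the position of any bystander or look-alike.

Three readings were slightly off:
- **Neck shift:** I measured it from the pictures as about 16 mm against 17.9 mm of tool travel. The seated end was partly hidden by the barrel nut. The 16 mm is still above the 14 mm required.
- **Grip width:** It read 15.9–16.1 mm on the 18 mm neck, and about 15 mm on the 16 mm stylus.
- **Upward force:** The wrist showed a steady upward push of about 7 N while gripping the knob, well under the limit.

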